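# Sweep a boot sole clean and hold a hardness gauge on its marked spot

## Robot

A 6-joint arm with a two-finger parallel gripper is mounted at the origin on the work surface. World frame = base frame: x ahead of the robot, y to its left, z up, the work surface at z = 0. Lengths are in m, angles in rad, forces in N, time in s.
With the tool pointing down it reaches from about 0.3 to 0.85 m from the base axis. Payload 4.2 kg.
Tool frame: the origin (TCP) lies midway between the tips of the shut fingers; the grasp point (between the pads) lies 19 mm behind it; y points along the fingers, x is the direction in which the jaws open and shut, and the axes are right-handed (so a half turn about y gives the same grasp; the last joint's range is limited). The gripper opens to 91 mm and grips with 3 to 60 N. Pads are 32 mm wide; open, the fingers measure 118 mm over their backs; the gripper's body (76 mm by 178 mm) begins 60 mm behind the grasp point.
Start: joints at [1.229, 0.32, 1.565, -0, 1.257, -0.02], TCP at [0.182, 0.545, 0.214] pointing down, gripper open.
Joint ranges: [-3.11, 3.11], [-0.84, 2.01], [0.21, 2.61], [-1.34, 4.49], [0.05, 2.63], [-2.56, 2.56]. Speed limits (rad/s): [2.57, 2.57, 3.14, 3.14, 3.14, 3.14].

## Interface

Orientations are given as a unit quaternion [x, y, z, w].
In Python, from plant import ctrl gives the robot as it stands. The module is installed in compiled form; this text tells all that it offers.
- The arm moves only by the tool send_rows, never from a script. Its argument "increments" is one flat list of numbers, 5 for each row, row after row: the shift along the world's x, y, z in units of 0.02 m (1.0 is 0.02 m), then the turn about the world's z in units of 8 degrees (1.0 is 8 degrees), then the gripper command: -1 is fully open, 1 is shut, values between are in proportion. In form: [x, y, z, roll, gripper, x, y, z, roll, gripper, ...]. A call has 1 to 5 rows; each row shifts and turns the commanded pose from where the row before left it; what a row does not reach is not made up. A row lasts 1/10 s, in which the tool goes at most 50 mm and 8.59 degrees, less where a joint would pass 70% of its speed; a pose out of reach is approached as far as the arm can. A call with a number of a shift or a turn outside -1 to 1 is refused whole. A call with a gripper value outside its range is refused whole. The fingers move at their own pace and stop on an object; "newtons" is the grip in N (left out, the last holds). Time passes only in rows, so rows that do not move let the fingers close. It gives the time, the measured TCP pose, the force and the opening at its end, in the units of the state.
- ctrl.get_state(): the state, without advancing time (a new reading comes with each control period).
- ctrl.camera(name): name is "scene" or "top"; returns a dict with "pixels" (400x640x3 uint8, blue, green, red), "range_z" (400x640 float32, m along the optical axis (not along the pixel's ray), 0 where there is no reading), "K" (3x3 intrinsics, pixels), "pose" (4x4, takes a point from camera to world coordinates). Camera axes: x right, y up, looking along -z (the intrinsics and any distortion apply to the point x, -y, -z); pixel columns grow to the right and rows downward; lengths in m; the calibration is good to about 2 mm. A picture is of the moment at which its call begins.
- ctrl.sign_off(): hands the job in, once; it reports no verdict.
The state is a dict: "clock": time; "joint_positions": joint angles; "qd": joint speeds; "effort": joint torques, N m; "tcp_pos": TCP position; "tcp_rot": TCP orientation; "ft_force": force on the tool from outside, world axes, zero at the start; "ft_torque": the same for the moment, N m; "gripper_width": opening from 0.0 (shut) to 1.0 (fully open).
Only numpy, scipy, OpenCV 4.12 (cv2) and the standard library are available. Lean on these libraries where they do the work, as an engineer would, in place of code of your own. Each camera call takes 0.05 s, during which the arm holds its last target.

## Task

The boot sole on the sloping rest has three crumbs of dried mud on its heel: push them off the sole's lower edge into the steel catch tray with the scraper block (not with the gripper or the gauge), then set the scraper down on the table, clear of the rest and tray. Next lift the hardness gauge out of its holder and press it lightly on the heel, its foot inside the moulded ring and the gauge square to the sloping sole (not to the table), until its spring foot is pushed about half way in. Finish while holding it there still, and leave the other things on the table where they are.

Things in the scene. Friction and masses are not known exactly. Their poses are not given: they have to be found in the camera images.
- sole: fixed off-white boot sole, tread up, 300 mm long, 22 thick; round heel 84 wide, waist 78, forefoot 106 with dark grooves. Origin: on its flat face at the heel ring's centre, 48 mm above the table. z square out of the face, x up the slope, y to the toe; the face slopes 12 deg (0.21 rad) down to -x. Heel face: x -42 to 42, y -54 to 100 mm. Nothing behind its upper edge stands above the face
- spot (a point): the marked spot: centre of the thin dark ring (28 mm inside, 34 mm outside diameter, practically flush) on the heel's face; its origin lies on the face
- tray: shallow steel catch tray fixed below the sole's lower edge. Its frame is level, its origin on the table straight under the spot, x horizontal and away from the tray, y as the sole's y. The tray spans x = -152 to -36 mm and y = -80 to +80 mm, floor 3 mm thick, rim 14 mm high
- crumb1: crumb of dried brown mud, about 20 x 17 x 13 mm, 11 g, loose on the heel; origin at the centre of its underside. At the start all crumbs' origins lie within x = -20 to +8 mm and y = -32 to +32 mm of the sole's frame
- crumb2: second crumb of mud, like the first
- crumb3: third crumb of mud, like the first
- scraper: scraper block standing on the table: grey plastic foot 22 mm thick (x) x 90 mm long (y) x 30 mm high, on it a wooden grip 22 mm (x) x 64 mm (y) reaching to 70 mm high; about 130 g. Origin at the centre of its underside, z up. Its lower long edges do the scraping; grip it across the 22 mm
- holder: black block 75 x 75 x 54 mm, fixed, with an upright through hole of 32 mm diameter in which the gauge hangs by its flange; origin at the centre of its underside
- gauge: hardness gauge, 170 g, upright in the holder: dark grip 26 (x) x 40 (y) mm at z 55 to 105 mm, dial on top; below it flange (44 diameter, z 50 to 55), barrel (26 diameter, z 14 to 50), spring foot (14 diameter). Origin on its axis at the foot's end when fully out, z up the axis. Lift 60 mm to clear the holder. Grip it across the 26 mm
- foot (a joint): how far the gauge's spring foot is pushed in, in m: 0 fully out, 0.012 fully in; spring of 0.4 N per mm, so half way (6 mm) takes about 2.4 N
- foot_tip (a point): centre of the flat end face of the gauge's spring foot; it moves with the foot
- spray: bystander: white bottle, 60 mm diameter, 170 mm high, origin under its centre
- cream_jar: bystander: amber glass jar, 64 mm diameter, 50 mm high, origin under its centre
- wax_tin: bystander: flat metal tin, 76 mm diameter, 30 mm high, origin under its centre
- nail_brush: bystander: wooden scrubbing brush 110 x 40 x 34 mm, origin under its centre
- shoe_tree: bystander: wooden shoe tree, about 210 mm long along x, 64 mm high, origin 35 mm to the heel side of its toe part's middle, on the table
- button_dish: bystander: white dish, 100 mm diameter, 22 mm high, origin under its centre
- sand_block: bystander: cork block 70 x 45 x 30 mm, origin under its centre
Things that resemble listed ones, but are neither listed nor needed, are in the scene too. Leave any red look-alike of the gauge alone.

How it is judged:
On the way, in this order (a step that is already met when the one before it is completed fails the run):
1. all three crumbs swept off the sole into the catch tray (x of crumb1 in the frame of tray between -0.152 and -0.036 m and y of crumb1 in the frame of tray between -0.08 and 0.08 m and height (world z) of each of crumb1, crumb2, crumb3 below 0.03 m and x of crumb2 in the frame of tray between -0.152 and -0.036 m and y of crumb2 in the frame of tray between -0.08 and 0.08 m and x of crumb3 in the frame of tray between -0.152 and -0.036 m and y of crumb3 in the frame of tray between -0.08 and 0.08 m), for 0.2 s.
2. scraper set down on the table and let go, gauge lifted out of its holder (height (world z) of scraper below 0.03 m and contact force between the fingers and scraper below 0.1 N and contact force between scraper and sole below 0.05 N and contact force between the fingers and gauge above 1 N and z of gauge in the frame of holder above 0.056 m and contact force between gauge and holder below 0.05 N), for 0.1 s.
At the end, for the whole second after the job is handed in: Gauge held still by the fingers, out of its holder, foot on the sole within 7 mm of the spot, within 0.12 rad of square to it, foot pushed in 3 to 9 mm, 0.5 to 8 N; all crumbs in the tray; scraper let go, at rest on the table, touching neither sole, rest, tray nor gauge (all of step 1 and height (world z) of scraper below 0.03 m and contact force between the fingers and scraper below 0.1 N and contact force between scraper and sole below 0.05 N and contact force between scraper and gauge below 0.05 N and linear speed of each of scraper, gauge below 0.02 m/s and distance between foot_tip and spot below 0.007 m and angle between the z axis of gauge and the z axis of sole, either way round below 0.12 rad and value of joint foot between 0.003 and 0.009 m and contact force between gauge and sole between 0.5 and 8 N and contact force between the fingers and gauge above 1 N and contact force between gauge and holder below 0.05 N); the arm keeps its last pose, push and grip.
It fails at once if mud touched with the gripper or arm (contact force between any of the fingers, the arm and crumb1 above 0.3 N or contact force between any of the fingers, the arm and crumb2 above 0.3 N or contact force between any of the fingers, the arm and crumb3 above 0.3 N).
It fails at once if mud pushed with the gauge (contact force between gauge and crumb1 above 0.3 N or contact force between gauge and crumb2 above 0.3 N or contact force between gauge and crumb3 above 0.3 N).
It fails at once if gauge pressed hard on the sole (over 20 N) (contact force between gauge and sole above 20 N).
It fails at once if another thing on the table moved by more than 30 mm (distance of any of spray, cream_jar, wax_tin, nail_brush, shoe_tree, button_dish, sand_block from where it was at the start of the episode above 0.03 m).
It also fails if it takes over 66 s, if anything falls off the work surface, if the arm or the gripper's body presses on something with over 40 N, if the wrist force passes 120 N, or if a joint passes its speed limit or range.

## Working session

There is one attempt and no reset: what is moved stays moved. The work goes in short steps, Python scripts to look and compute and a tool call to move; the robot and the scene stay as the last step left them, time stands still between calls to the robot, and variables do not carry over. Pictures are saved under pics/ and viewed, and the job is handed in when it is done.

Besides the shell and the picture viewer there is one more tool, called after ">>>" by a JSON object that holds its "name" and its "arguments". send_rows: Moves the arm, as the interface text tells. Shifts and turns lie within -1 to 1; 1 stands for 0.02 m of shift or 8 degrees of turn. Its arguments: {"type":"object","properties":{"increments":{"type":"array"},"newtons":{"type":"number"}},"required":["increments"]}

```bash
mkdir -p pics
cat > h.py <<'E'
import numpy as np, cv2
from plant import ctrl
def snap(tag):
    out={}
    for n in ("scene","top"):
        c=ctrl.camera(n); np.savez(f"{n}_{tag}.npz",**{k:c[k] for k in("pixels","range_z","K","pose")})
        cv2.imwrite(f"pics/{n}_{tag}.png",c["pixels"]); out[n]=c
    return out
def load(n,tag): return dict(np.load(f"{n}_{tag}.npz"))
def cloud(c):
    z=c["range_z"].astype(float);K=c["K"];v,u=np.mgrid[:z.shape[0],:z.shape[1]]
    p=np.stack([(u-K[0,2])/K[0,0]*z,-(v-K[1,2])/K[1,1]*z,-z,np.ones_like(z)],-1)
    w=(p@c["pose"].T)[...,:3]; w[z==0]=np.nan; return w
E
python3 -c "
from h import *
print(ctrl.get_state())
o=snap('a')
for n in o: print(n,o[n]['K'],o[n]['pose'],(o[n]['range_z']==0).mean(), [k for k in o[n]])
"
```

```text
{'clock': 0.0, 'joint_positions': array([ 1.22901362e+00,  3.20251562e-01,  1.56570030e+00, -1.66039713e-06,
        1.25737296e+00, -2.00205391e-02]), 'qd': array([ 1.15546634e-03, -1.23784652e-04, -1.31139326e-03,  2.25913182e-05,
       -1.28157787e-03,  1.99107651e-03]), 'effort': array([-5.16793280e-04, -4.12467170e+01, -2.31979591e+01,  7.27270078e-02,
        4.54407837e-02, -1.42550307e-04]), 'tcp_pos': array([0.18167609, 0.54500311, 0.21313519]), 'tcp_rot': array([ 0.57398545,  0.4129457 , -0.41395284, -0.57328841]), 'ft_force': array([-0.29992009, -0.45805914, -0.54441558]), 'ft_torque': array([-0.05296635, -0.01701318, -0.02161727]), 'gripper_width': 0.99876909560138}
scene [[399.98874448   0.         322.03983018]
 [  0.         399.98874448 196.63707876]
 [  0.           0.           1.        ]] [[-0.54451884 -0.70552969  0.45357147  1.03244517]
 [ 0.83874392 -0.45622245  0.29727042  0.31014813]
 [-0.00280362  0.54229966  0.84018047  0.97216776]
 [ 0.          0.          0.          1.        ]] 0.00410546875 ['pixels', 'range_z', 'K', 'pose']
top [[461.91159961   0.         323.02168648]
 [  0.         461.91159961 203.22273617]
 [  0.           0.           1.        ]] [[ 0.02367555  0.98727794 -0.15723146  0.31599704]
 [-0.9996734   0.02489338  0.00578044 -0.00660207]
 [ 0.00962092  0.15704325  0.98754486  1.45728103]
 [ 0.          0.          0.          1.        ]] 0.00412890625 ['pixels', 'range_z', 'K', 'pose']
```

View pics/scene_a.png

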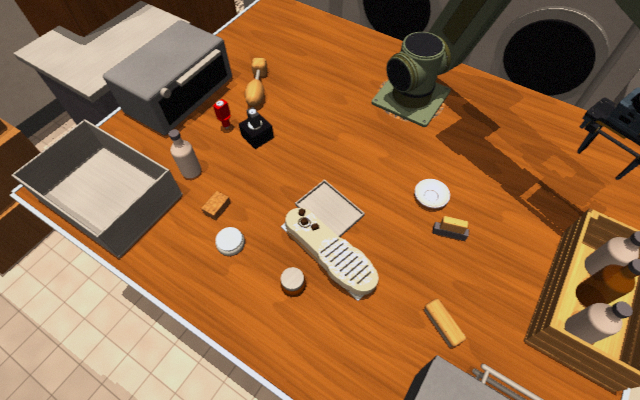

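View pics/top_a.png

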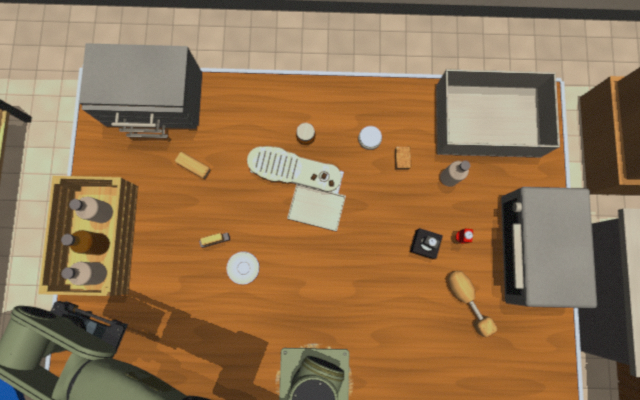

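```bash
python3 -c "
from h import *
a=cv2.imread('pics/top_a.png');b=cv2.imread('pics/scene_a.png')
def cr(im,x,y,w,h,s): return cv2.resize(im[y:y+h,x:x+w],(w*s,h*s),interpolation=cv2.INTER_CUBIC)
A=np.vstack([np.hstack([cr(a,275,140,80,60,5),cr(a,400,210,80,60,5)]),np.hstack([cr(b,420,200,80,60,5),cr(b,275,195,80,60,5)])])
cv2.imwrite('pics/crop1.png',A)
for n in('top','scene'):
    w=cloud(load(n,'a'))
    P=dict(top=[(323,176),(317,210),(215,240),(427,243),(432,240),(465,237),(192,165)],scene=[(305,222),(330,210),(452,224),(452,234),(256,130),(252,112),(445,325),(222,110)])[n]
    for u,v in P: print(n,u,v,np.round(w[v,u],4))
"
```

```text
top 323 176 [ 0.6229 -0.0127  0.0637]
top 317 210 [0.5246 0.0035 0.0071]
top 215 240 [0.417  0.3057 0.0725]
top 427 243 [ 0.4205 -0.3207  0.1105]
top 432 240 [ 0.4297 -0.3355  0.11  ]
top 465 237 [ 0.441  -0.433   0.1083]
top 192 165 [0.654  0.4007 0.0347]
scene 305 222 [ 0.6299 -0.0073  0.0593]
scene 330 210 [0.5348 0.0106 0.0033]
scene 452 224 [0.4323 0.3168 0.067 ]
scene 452 234 [0.4294 0.3292 0.0197]
scene 256 130 [ 0.4442 -0.3154  0.0562]
scene 252 112 [ 0.4327 -0.3288  0.1154]
scene 445 325 [0.6688 0.4088 0.0365]
scene 222 110 [ 0.4583 -0.4296  0.0906]
```

View pics/crop1.png

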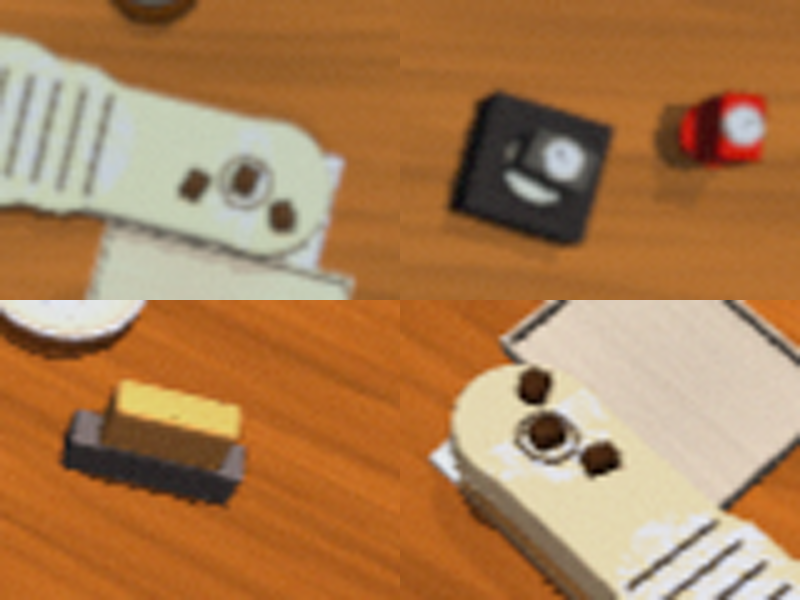

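```bash
cat > fit.py <<'E'
from h import *
import sys
tag=sys.argv[1]
for n in('top','scene'):
    c=load(n,tag);w=cloud(c);px=c['pixels'].astype(int)
    # sole plane: heel bright pixels
    near=(np.abs(w[...,0]-.63)<.07)&(np.abs(w[...,1]+.005)<.07)&(w[...,2]>.035)&(w[...,2]<.062)&(px.min(-1)>110)
    P=w[near]; 
    for _ in range(4):
        A=np.c_[P[:,:2],np.ones(len(P))];k,_,_,_=np.linalg.lstsq(A,P[:,2],rcond=None);r=P[:,2]-A@k;P=P[np.abs(r)<max(.003,0)]
    nrm=np.array([-k[0],-k[1],1]);nrm/=np.linalg.norm(nrm)
    print(n,'plane',len(P),k.round(4),'tilt',np.degrees(np.arccos(nrm[2])).round(2),'upslope az',np.degrees(np.arctan2(k[1],k[0])).round(1),'std',r.std())
    def rect(name,cx,cy,R,z0,z1):
        m=(np.hypot(w[...,0]-cx,w[...,1]-cy)<R)&(w[...,2]>z0)&(w[...,2]<z1);Q=w[m]
        rr=cv2.minAreaRect(Q[:,:2].astype(np.float32)*1000);print(n,name,len(Q),'c',np.round(rr[0],1),'size',np.round(rr[1],1),'ang',round(rr[2],1),'z',np.round(np.median(Q[:,2]),4),'mean',Q[:,:2].mean(0).round(4))
    rect('scr top',.42,.31,.08,.064,.078)
    rect('scr foot',.42,.31,.08,.024,.078)
    rect('holder',.43,-.325,.075,.045,.058)
    rect('gauge grip+',.43,-.325,.06,.09,.2)
    rect('gauge dialtop',.43,-.325,.06,.108,.2)
E
python3 fit.py a
```

```text
top plane 609 [ 0.1965 -0.0493 -0.0749] tilt 11.45 upslope az -14.1 std 0.001593490273268664
top scr top 155 c [420.9 317.3] size [22.4 63.2] ang 17.9 z 0.0706 mean [0.4207 0.3168]
top scr foot 265 c [389.  303.6] size [95.6 90.3] ang 23.8 z 0.0676 mean [0.4176 0.3105]
top holder 380 c [ 424.8 -336.6] size [76.1 75.9] ang 73.6 z 0.0539 mean [ 0.4239 -0.3331]
top gauge grip+ 138 c [ 424.6 -336. ] size [39.3 26.6] ang 64.3 z 0.109 mean [ 0.4241 -0.3345]
top gauge dialtop 96 c [ 424.3 -336. ] size [38.5 25.8] ang 64.3 z 0.1102 mean [ 0.4243 -0.3358]
scene plane 940 [ 0.2071 -0.0454 -0.0813] tilt 11.97 upslope az -12.4 std 0.0013438308113659552
scene scr top 204 c [421.5 321.7] size [24.  64.3] ang 17.2 z 0.0702 mean [0.423  0.3217]
scene scr foot 500 c [392.1 304.7] size [105.4  89.2] ang 28.6 z 0.0556 mean [0.4261 0.3205]
scene holder 339 c [ 426.  -332.8] size [81.8 77.7] ang 73.6 z 0.0544 mean [ 0.4344 -0.324 ]
scene gauge grip+ 133 c [ 427.2 -332. ] size [41.3 26. ] ang 65.0 z 0.1087 mean [ 0.4308 -0.3282]
scene gauge dialtop 75 c [ 426.8 -332.4] size [40.4 25.6] ang 65.5 z 0.1105 mean [ 0.4276 -0.3316]
```

```bash
cat > rect.py <<'E'
from h import *
import sys
tag=sys.argv[1]; c0=np.array([.633,-.012]); az=np.radians(-13); t=np.radians(12)
ex=np.array([np.cos(az)*np.cos(t),np.sin(az)*np.cos(t),np.sin(t)]);ey=np.array([-np.sin(az),np.cos(az),0])
ims=[]
o=np.array([*c0,.048])
for n in('top','scene'):
    c=load(n,tag);K=c['K'];T=np.linalg.inv(c['pose'])
    g=np.arange(-75,75,.375)/1000
    X,Y=np.meshgrid(g,g) # X cols: sole -y..; rows:  sole x
    P=o+(-X)[...,None]*ey+(-Y)[...,None]*ex   # up = +x slope, left=+y
    q=P@T[:3,:3].T+T[:3,3]
    u=K[0,0]*q[...,0]/-q[...,2]+K[0,2];v=-K[1,1]*q[...,1]/-q[...,2]+K[1,2]
    im=cv2.remap(c['pixels'],u.astype(np.float32),v.astype(np.float32),cv2.INTER_CUBIC)
    for k in range(0,400,53): cv2.line(im,(0,int(200+ (k-212))),(4,int(200+(k-212))),(0,0,255),1)
    cv2.drawMarker(im,(200,200),(0,0,255),cv2.MARKER_CROSS,8,1)
    cv2.circle(im,(200,200),int(17/.375),(0,255,0),1)
    ims.append(im)
cv2.imwrite(f'pics/rect_{tag}.png',np.hstack(ims))
E
python3 rect.py a
```

```text
(no output)
```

View pics/rect_a.png

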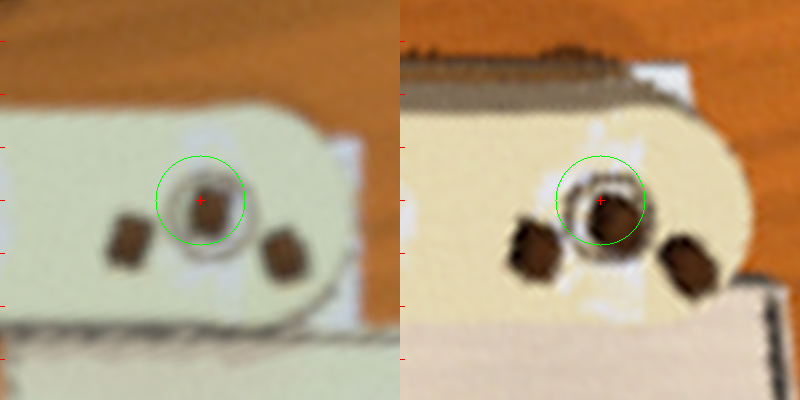

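```bash
python3 -c "
from h import *
from scipy.spatial.transform import Rotation as R
print(R.from_quat(ctrl.get_state()['tcp_rot']).as_matrix().round(3))
w=cloud(load('top','a'));ws=cloud(load('scene','a'))
for u,v in[(457,168),(452,178),(370,137),(305,133),(403,157),(460,285),(243,267)]:print(u,v,w[v,u].round(3))
"
```

```text
[[ 0.316 -0.    -0.949]
 [ 0.949 -0.001  0.316]
 [-0.002 -1.     0.   ]]
457 168 [ 0.642 -0.407  0.133]
452 178 [ 0.619 -0.401  0.099]
370 137 [ 0.761 -0.16   0.031]
305 133 [0.762 0.047 0.054]
403 157 [ 0.698 -0.266  0.031]
460 285 [ 0.301 -0.431  0.056]
243 267 [0.34  0.228 0.008]
```

>>> {"name": "send_rows", "arguments": {"increments": [0.85, -0.8, 0, -0.48, -1, 0.85, -0.8, 0, -0.48, -1, 0.85, -0.8, 0, -0.48, -1, 0.85, -0.8, 0, -0.48, -1, 0.85, -0.8, 0, -0.48, -1], "newtons": 25}}

```text
clock: 0.6
tcp_pos: [0.2673, 0.4646, 0.2135]
tcp_rot: [0.635, 0.311, -0.311, -0.635]
ft_force: [-0.8, 1.2, -0.1]
gripper_width: 1.001
```

>>> {"name": "send_rows", "arguments": {"increments": [0.85, -0.8, 0, -0.48, -1, 0.85, -0.8, 0, -0.48, -1, 0.85, -0.8, 0, -0.48, -1, 0.85, -0.8, 0, -0.48, -1, 0.85, -0.8, 0, -0.48, -1]}}

```text
clock: 1.1
tcp_pos: [0.3523, 0.3846, 0.2136]
tcp_rot: [0.678, 0.201, -0.201, -0.678]
ft_force: [0.5, -0.1, -0.7]
gripper_width: 0.998
```

>>> {"name": "send_rows", "arguments": {"increments": [0.85, -0.8, 0, -0.48, -1, 0.85, -0.8, 0, -0.48, -1, 0.85, -0.8, 0, -0.48, -1, 0.85, -0.8, 0, -0.48, -1, 0, 0, 0, 0, -1]}}

```text
clock: 1.6
tcp_pos: [0.4212, 0.3198, 0.2135]
tcp_rot: [0.699, 0.108, -0.108, -0.698]
ft_force: [-0.6, 0.7, -0.1]
gripper_width: 1.002
```

>>> {"name": "send_rows", "arguments": {"increments": [0, 0, -1, 0, -1, 0, 0, -1, 0, -1, 0, 0, -1, 0, -1, 0, 0, -1, 0, -1, 0, 0, -1, 0, -1]}}

```text
clock: 2.1
tcp_pos: [0.419, 0.3219, 0.113]
tcp_rot: [-0.698, -0.11, 0.11, 0.699]
ft_force: [-0.7, -0.4, -0.5]
gripper_width: 1.002
```

>>> {"name": "send_rows", "arguments": {"increments": [0, 0, -1, 0, -1, 0, 0, -1, 0, -1, 0, 0, -1, 0, -1, 0, 0, -0.85, 0, -1, 0, 0, 0, 0, -1]}}

```text
clock: 2.6
tcp_pos: [0.4176, 0.3208, 0.0348]
tcp_rot: [0.699, 0.108, -0.112, -0.698]
ft_force: [-0.5, -0.6, 1.0]
gripper_width: 0.998
```

```bash
python3 -c "
from h import *
o=snap('b')
def cr(im,x,y,w,h,s): return cv2.resize(im[y:y+h,x:x+w],(w*s,h*s),interpolation=cv2.INTER_CUBIC)
cv2.imwrite('pics/crop_b.png',np.hstack([cr(o['top']['pixels'],175,200,80,80,5),cr(o['scene']['pixels'],410,190,80,80,5)]))
print(ctrl.get_state()['tcp_pos'])"
```

```text
[0.41946299 0.3219119  0.0370247 ]
```

View pics/crop_b.png

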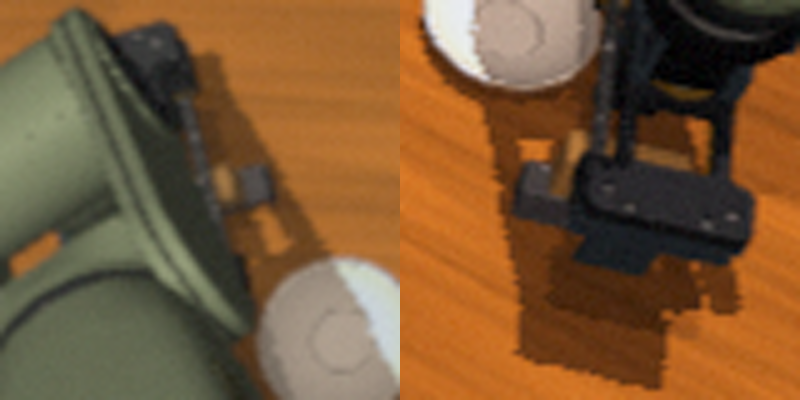

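The gripper straddles the scraper's wooden grip and stays clear of the dish. Top crop: foot end at about (257,185). Scene crop: grip at about (575,165). Closing now.

>>> {"name": "send_rows", "arguments": {"increments": [0, 0, 0, 0, 1, 0, 0, 0, 0, 1, 0, 0, 0, 0, 1, 0, 0, 0, 0, 1, 0, 0, 0, 0, 1], "newtons": 30}}

```text
clock: 3.2
tcp_pos: [0.42, 0.3215, 0.0372]
tcp_rot: [-0.699, -0.11, 0.109, 0.699]
ft_force: [-0.8, -0.0, -0.4]
gripper_width: 0.59
```

>>> {"name": "send_rows", "arguments": {"increments": [0, 0, 0, 0, 1, 0, 0, 0, 0, 1, 0, 0, 0, 0, 1, 0, 0, 0, 0, 1, 0, 0, 0.5, 0, 1]}}

```text
clock: 3.7
tcp_pos: [0.4188, 0.3207, 0.0461]
tcp_rot: [0.699, 0.108, -0.111, -0.698]
ft_force: [0.2, 0.2, -1.9]
gripper_width: 0.24
```

>>> {"name": "send_rows", "arguments": {"increments": [0, 0, 1, 0, 1, 0, 0, 1, 0, 1, 0, 0, 1, 0, 1, 0, 0, 1, 0, 1, 0, 0, 1, 0, 1]}}

```text
clock: 4.2
tcp_pos: [0.4196, 0.3213, 0.1482]
tcp_rot: [0.699, 0.109, -0.109, -0.699]
ft_force: [-0.1, 0.9, -1.7]
gripper_width: 0.242
```

>>> {"name": "send_rows", "arguments": {"increments": [0.66, -0.94, 0, -0.21, 1, 0.66, -0.94, 0, -0.21, 1, 0.66, -0.94, 0, -0.21, 1, 0.66, -0.94, 0, -0.21, 1, 0.66, -0.94, 0, -0.21, 1]}}

```text
clock: 4.7
tcp_pos: [0.4861, 0.2267, 0.1475]
tcp_rot: [-0.705, -0.058, 0.058, 0.705]
ft_force: [-0.3, -1.2, -1.5]
gripper_width: 0.235
```

>>> {"name": "send_rows", "arguments": {"increments": [0.66, -0.94, 0, -0.21, 1, 0.66, -0.94, 0, -0.21, 1, 0.66, -0.94, 0, -0.21, 1, 0.66, -0.94, 0, -0.21, 1, 0.66, -0.94, 0, -0.21, 1]}}

```text
clock: 5.2
tcp_pos: [0.5521, 0.1326, 0.1474]
tcp_rot: [-0.707, -0.006, 0.006, 0.707]
ft_force: [0.9, 0.1, -0.8]
gripper_width: 0.239
```

>>> {"name": "send_rows", "arguments": {"increments": [0.66, -0.94, 0, -0.21, 1, 0.66, -0.94, 0, -0.21, 1, 0.66, -0.94, 0, -0.21, 1, 0.66, -0.94, 0, -0.21, 1, 0.66, -0.94, 0, -0.21, 1]}}

```text
clock: 5.7
tcp_pos: [0.618, 0.0387, 0.1474]
tcp_rot: [-0.706, 0.046, -0.046, 0.706]
ft_force: [0.4, 0.0, -1.9]
gripper_width: 0.236
```

>>> {"name": "send_rows", "arguments": {"increments": [0.66, -0.94, 0, -0.21, 1, 0.66, -0.94, 0, -0.21, 1, 0.66, -0.94, 0, -0.21, 1, 0, 0, 0, 0, 1, 0, 0, 0, 0, 1]}}

```text
clock: 6.2
tcp_pos: [0.657, -0.0169, 0.1469]
tcp_rot: [-0.703, 0.077, -0.076, 0.703]
ft_force: [-0.6, 0.8, -1.0]
gripper_width: 0.239
```

```bash
python3 -c "
from h import *
from scipy.spatial.transform import Rotation as R
o=snap('c')
def cr(im,x,y,w,h,s): return cv2.resize(im[y:y+h,x:x+w],(w*s,h*s),interpolation=cv2.INTER_CUBIC)
cv2.imwrite('pics/crop_c.png',np.hstack([cr(o['top']['pixels'],270,120,100,100,4),cr(o['scene']['pixels'],250,140,100,100,4)]))
s=ctrl.get_state();print(s['tcp_pos'],s['ft_force']);m=R.from_quat(s['tcp_rot']).as_matrix();print(np.degrees(np.arctan2(m[1,0],m[0,0])))"
```

```text
[ 0.65673972 -0.01617921  0.1470351 ] [-0.38562142 -0.40269335 -1.17420066]
-12.398905337176714
```

View pics/crop_c.png

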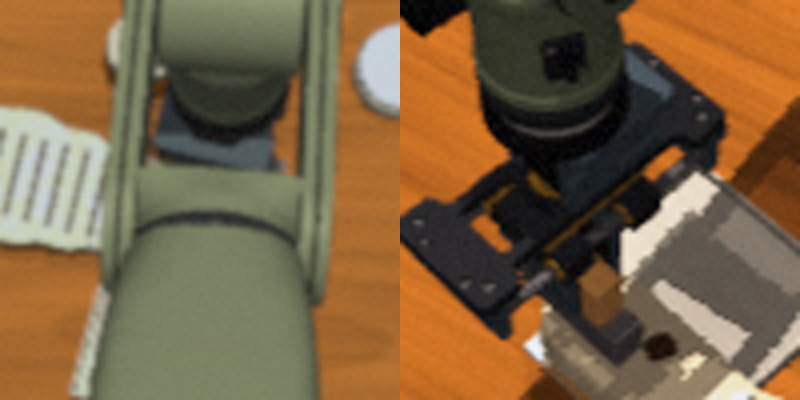

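>>> {"name": "send_rows", "arguments": {"increments": [0, -0.15, -0.6, -0.075, 1, 0, 0, -0.6, 0, 1, 0, 0, -0.6, 0, 1, 0, 0, -0.4, 0, 1, 0, 0, 0, 0, 1]}}

```text
clock: 6.8
tcp_pos: [0.6562, -0.0197, 0.1008]
tcp_rot: [0.703, -0.082, 0.079, -0.702]
ft_force: [-1.2, -0.1, -1.1]
gripper_width: 0.242
```

```bash
python3 -c "
from h import *
o=snap('d')
def cr(im,x,y,w,h,s): return cv2.resize(im[y:y+h,x:x+w],(w*s,h*s),interpolation=cv2.INTER_CUBIC)
cv2.imwrite('pics/crop_d.png',cr(o['scene']['pixels'],260,180,80,80,7))
s=ctrl.get_state();print(s['tcp_pos'],s['ft_force'])"
```

```text
[ 0.65751452 -0.01984286  0.10269737] [-0.3930953  -0.37909915 -1.77650623]
```

View pics/crop_d.png

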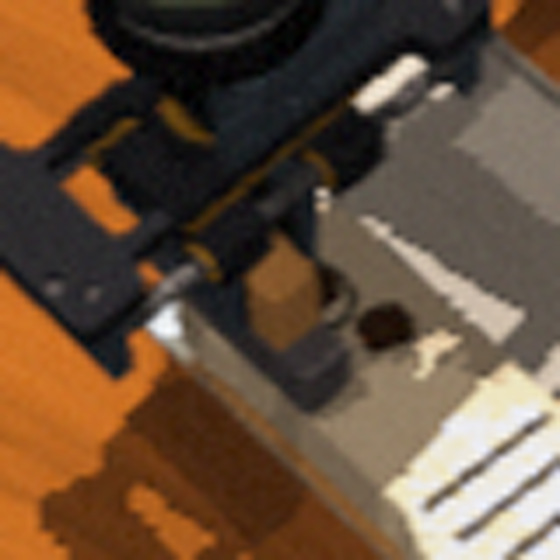

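>>> {"name": "send_rows", "arguments": {"increments": [0, 0, -0.15, 0, 1, 0, 0, -0.15, 0, 1, 0, 0, 0, 0, 1]}}

```text
clock: 7.2
tcp_pos: [0.6573, -0.0199, 0.0967]
tcp_rot: [0.703, -0.08, 0.08, -0.703]
ft_force: [0.3, -0.7, -1.8]
gripper_width: 0.241
```

>>> {"name": "send_rows", "arguments": {"increments": [0, 0, -0.05, 0, 1, 0, 0, 0, 0, 1]}}

```text
clock: 7.4
tcp_pos: [0.6575, -0.0199, 0.096]
tcp_rot: [0.703, -0.08, 0.08, -0.703]
ft_force: [0.2, 0.1, -1.8]
gripper_width: 0.239
```

>>> {"name": "send_rows", "arguments": {"increments": [0, 0, -0.05, 0, 1, 0, 0, 0, 0, 1]}}

```text
clock: 7.6
tcp_pos: [0.6574, -0.0199, 0.0949]
tcp_rot: [0.703, -0.08, 0.08, -0.703]
ft_force: [0.2, 0.3, -2.3]
gripper_width: 0.239
```

>>> {"name": "send_rows", "arguments": {"increments": [0, 0, -0.05, 0, 1, 0, 0, 0, 0, 1]}}

```text
clock: 7.8
tcp_pos: [0.6574, -0.0199, 0.0939]
tcp_rot: [0.703, -0.08, 0.08, -0.703]
ft_force: [-0.5, -0.2, -1.7]
gripper_width: 0.235
```

>>> {"name": "send_rows", "arguments": {"increments": [0, 0, -0.05, 0, 1, 0, 0, 0, 0, 1]}}

```text
clock: 8.0
tcp_pos: [0.6575, -0.0199, 0.0935]
tcp_rot: [0.703, -0.08, 0.08, -0.703]
ft_force: [-1.3, 0.2, 1.8]
gripper_width: 0.242
```

>>> {"name": "send_rows", "arguments": {"increments": [-0.2, 0.045, 0, 0, 1, -0.39, 0.09, -0.085, 0, 1, -0.39, 0.09, -0.085, 0, 1, -0.39, 0.09, -0.085, 0, 1]}}

```text
clock: 8.4
tcp_pos: [0.6292, -0.0134, 0.0877]
tcp_rot: [-0.703, 0.08, -0.08, 0.703]
ft_force: [0.5, 0.1, 0.4]
gripper_width: 0.243
```

```bash
python3 -c "
from h import *
o=snap('e')
def cr(im,x,y,w,h,s): return cv2.resize(im[y:y+h,x:x+w],(w*s,h*s),interpolation=cv2.INTER_CUBIC)
cv2.imwrite('pics/crop_e.png',cr(o['scene']['pixels'],270,170,80,80,7))
s=ctrl.get_state();print(s['tcp_pos'],s['ft_force'])"
```

```text
[ 0.62788778 -0.01319007  0.08745252] [-0.65141337  0.37548573 -0.96816494]
```

View pics/crop_e.png

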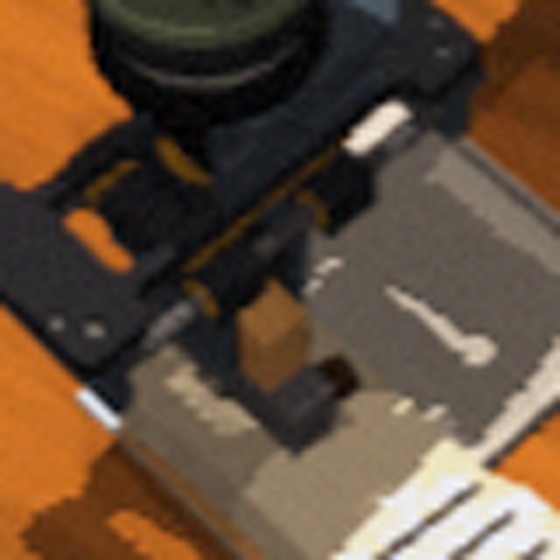

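The scraper is pushing the crumb at about (345,375) ahead of it, with only light contact on the sole. Continuing the sweep.

>>> {"name": "send_rows", "arguments": {"increments": [-0.39, 0.09, -0.085, 0, 1, -0.39, 0.09, -0.085, 0, 1, -0.39, 0.09, -0.085, 0, 1]}}

```text
clock: 8.8
tcp_pos: [0.6061, -0.0081, 0.0827]
tcp_rot: [0.703, -0.08, 0.08, -0.703]
ft_force: [0.9, -1.1, 0.2]
gripper_width: 0.239
```

>>> {"name": "send_rows", "arguments": {"increments": [-0.3, 0.07, -0.065, 0, 1, -0.3, 0.07, -0.065, 0, 1, -0.3, 0.07, -0.065, 0, 1, -0.3, 0.07, -0.065, 0, 1, 0, 0, 0, 0, 1]}}

```text
clock: 9.3
tcp_pos: [0.5812, -0.0024, 0.0772]
tcp_rot: [0.703, -0.081, 0.079, -0.703]
ft_force: [-1.7, 0.4, -0.8]
gripper_width: 0.238
```

```bash
python3 -c "
from h import *
o=snap('f')
def cr(im,x,y,w,h,s): return cv2.resize(im[y:y+h,x:x+w],(w*s,h*s),interpolation=cv2.INTER_CUBIC)
cv2.imwrite('pics/crop_f.png',np.hstack([cr(o['scene']['pixels'],280,170,100,90,4),cr(o['top']['pixels'],270,150,100,90,4)]))
s=ctrl.get_state();print(s['tcp_pos'],s['ft_force'])"
```

```text
[ 0.58232072 -0.00255799  0.07748068] [-0.68449872 -0.22015249 -1.34451434]
```

View pics/crop_f.png

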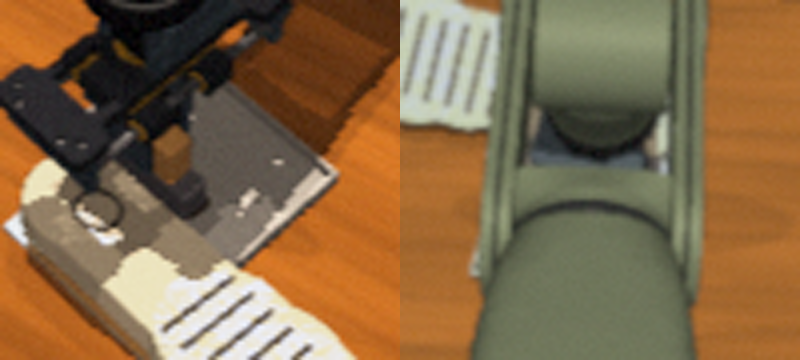

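>>> {"name": "send_rows", "arguments": {"increments": [-0.3, 0.07, -0.03, 0, 1, -0.3, 0.07, 0, 0, 1, 0, 0, 0.5, 0, 1, 0, 0, 1, 0, 1, 0, 0, 1, 0, 1]}}

```text
clock: 9.9
tcp_pos: [0.5706, 0.0002, 0.128]
tcp_rot: [0.703, -0.08, 0.08, -0.703]
ft_force: [-0.2, 0.7, -2.0]
gripper_width: 0.244
```

>>> {"name": "send_rows", "arguments": {"increments": [-0.8, -0.6, 1, 0, 1, -0.8, -0.6, 0.5, 0, 1, -0.8, -0.6, 0, 0, 1, -0.8, -0.6, 0, 0, 1, -0.8, -0.6, 0, 0, 1]}}

```text
clock: 10.4
tcp_pos: [0.4903, -0.0602, 0.158]
tcp_rot: [0.703, -0.08, 0.081, -0.702]
ft_force: [-0.1, 0.7, -1.4]
gripper_width: 0.239
```

```bash
python3 -c "
from h import *
o=snap('g')
def cr(im,x,y,w,h,s): return cv2.resize(im[y:y+h,x:x+w],(w*s,h*s),interpolation=cv2.INTER_CUBIC)
cv2.imwrite('pics/crop_g.png',np.hstack([cr(o['scene']['pixels'],280,170,100,90,4),cr(o['top']['pixels'],270,150,100,90,4)]))
s=ctrl.get_state();print(s['tcp_pos'],s['ft_force'])"
```

```text
[ 0.48898488 -0.0607194   0.15779335] [ 0.55291211  0.611031   -1.19463642]
```

View pics/crop_g.png

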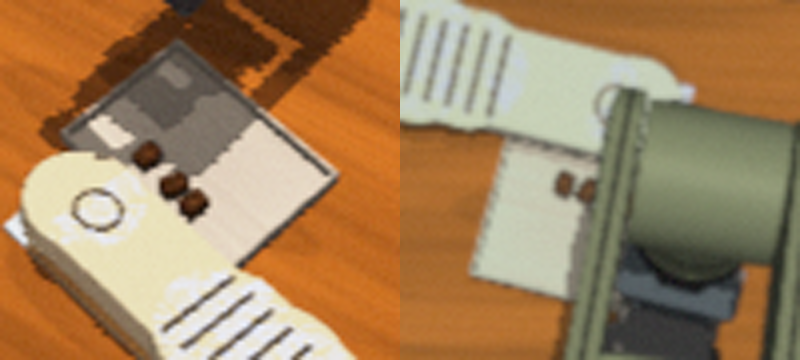

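```bash
python3 rect.py g; python3 -c "
from h import *
w=cloud(load('scene','g'))
for u,v in[(280+147/4,170+155/4),(280+174/4,170+184/4),(280+193/4,170+203/4)]:
    p=w[int(v),int(u)];d=p[:2]-[.6265,-.015];print(p.round(4),'tray x',(d@[.974,-.225]).round(4),'y',(d@[.225,.974]).round(4))
"
```

```text
[ 0.5574 -0.0216  0.0165] tray x -0.0658 y -0.022
[0.5678 0.0085 0.0153] tray x -0.0625 y 0.0096
[0.5722 0.0276 0.0179] tray x -0.0625 y 0.0293
```

View pics/rect_g.png

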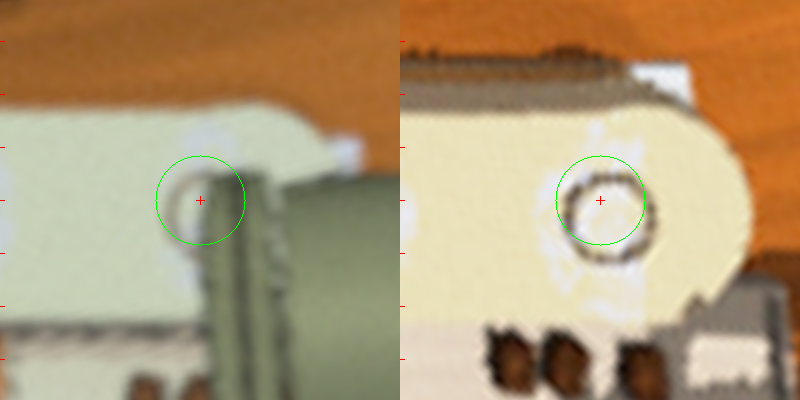

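All three crumbs lie on the tray floor, at tray x of about -63 mm with their tops near z 16 mm. The ring is clear of mud. Next I set the scraper down.

>>> {"name": "send_rows", "arguments": {"increments": [-0.6, -1, 0, 0, 1, -0.6, -1, 0, 0, 1, -0.6, -1, 0, 0, 1, -0.6, -1, 0, 0, 1, -0.6, -1, 0, 0, 1]}}

```text
clock: 11.0
tcp_pos: [0.4313, -0.1604, 0.1576]
tcp_rot: [0.703, -0.079, 0.081, -0.702]
ft_force: [0.1, 0.4, -1.2]
gripper_width: 0.244
```

>>> {"name": "send_rows", "arguments": {"increments": [0, -1, 0, 0, 1, 0, 0, -1, 0, 1, 0, 0, -1, 0, 1, 0, 0, -1, 0, 1, 0, 0, -1, 0, 1]}}

```text
clock: 11.5
tcp_pos: [0.4321, -0.18, 0.0769]
tcp_rot: [0.703, -0.079, 0.081, -0.702]
ft_force: [0.3, -0.6, -1.9]
gripper_width: 0.241
```

>>> {"name": "send_rows", "arguments": {"increments": [0, 0, -1, 0, 1, 0, 0, -0.5, 0, 1, 0, 0, -0.3, 0, 1, 0, 0, -0.1, 0, 1, 0, 0, 0, 0, 1]}}

```text
clock: 12.0
tcp_pos: [0.4312, -0.18, 0.0394]
tcp_rot: [0.703, -0.08, 0.081, -0.702]
ft_force: [-0.3, -0.3, -0.9]
gripper_width: 0.239
```

>>> {"name": "send_rows", "arguments": {"increments": [0, 0, -0.1, 0, 1, 0, 0, 0, 0, 1]}}

```text
clock: 12.2
tcp_pos: [0.4309, -0.1799, 0.0374]
tcp_rot: [0.703, -0.08, 0.081, -0.702]
ft_force: [0.0, 0.3, -1.7]
gripper_width: 0.242
```

>>> {"name": "send_rows", "arguments": {"increments": [0, 0, -0.05, 0, 1, 0, 0, 0, 0, 1]}}

```text
clock: 12.4
tcp_pos: [0.431, -0.18, 0.0369]
tcp_rot: [0.703, -0.08, 0.081, -0.702]
ft_force: [-1.9, 1.1, 5.2]
gripper_width: 0.234
```

>>> {"name": "send_rows", "arguments": {"increments": [0, 0, 0, 0, -1, 0, 0, 0, 0, -1, 0, 0, 0, 0, -1, 0, 0, 0, 0, -1, 0, 0, 0, 0, -1]}}

```text
clock: 12.9
tcp_pos: [0.4306, -0.1798, 0.0359]
tcp_rot: [-0.703, 0.08, -0.08, 0.703]
ft_force: [-0.1, 0.9, -0.4]
gripper_width: 0.648
```

>>> {"name": "send_rows", "arguments": {"increments": [0, 0, 0, 0, -1, 0, 0, 0.5, 0, -1, 0, 0, 1, 0, -1, 0, 0, 1, 0, -1, 0, 0, 1, 0, -1]}}

```text
clock: 13.4
tcp_pos: [0.4307, -0.1798, 0.1073]
tcp_rot: [0.703, -0.08, 0.08, -0.702]
ft_force: [-0.3, 0.4, 1.2]
gripper_width: 0.995
```

>>> {"name": "send_rows", "arguments": {"increments": [0, 0, 1, 0, -1, 0, 0, 1, 0, -1, 0, 0, 1, 0, -1, -0.03, -0.96, 0.5, -0.2, -1, -0.03, -0.96, 0, -0.2, -1]}}

```text
clock: 13.9
tcp_pos: [0.4305, -0.2189, 0.1787]
tcp_rot: [0.701, -0.098, 0.101, -0.699]
ft_force: [-0.4, -0.2, -0.5]
gripper_width: 1.002
```

>>> {"name": "send_rows", "arguments": {"increments": [-0.03, -0.96, 0, -0.2, -1, -0.03, -0.96, 0, -0.2, -1, -0.03, -0.96, 0, -0.2, -1, -0.03, -0.96, 0, -0.2, -1, -0.03, -0.96, 0, -0.2, -1]}}

```text
clock: 14.4
tcp_pos: [0.4263, -0.3149, 0.1767]
tcp_rot: [0.691, -0.149, 0.149, -0.691]
ft_force: [0.5, -0.2, 0.4]
gripper_width: 0.999
```

>>> {"name": "send_rows", "arguments": {"increments": [-0.05, -0.96, 0, -0.14, -1, 0, 0, 0, 0, -1]}}

```text
clock: 14.6
tcp_pos: [0.4255, -0.3355, 0.1764]
tcp_rot: [0.69, -0.156, 0.156, -0.689]
ft_force: [-0.1, 0.6, 0.2]
gripper_width: 1.003
```

```bash
python3 -c "
from h import *
from scipy.spatial.transform import Rotation as R
o=snap('h')
def cr(im,x,y,w,h,s): return cv2.resize(im[y:y+h,x:x+w],(w*s,h*s),interpolation=cv2.INTER_CUBIC)
cv2.imwrite('pics/crop_h.png',np.hstack([cr(o['scene']['pixels'],205,60,130,100,3),cr(o['top']['pixels'],370,180,130,100,3)]))
s=ctrl.get_state();print(s['tcp_pos'],s['ft_force'],s['joint_positions']);m=R.from_quat(s['tcp_rot']).as_matrix();print(np.degrees(np.arctan2(m[1,0],m[0,0])))"
```

```text
[ 0.42523152 -0.33337149  0.17606935] [-0.13010002  0.07960649  0.52661913] [-6.86457046e-01  2.93075311e-01  1.70336628e+00  4.91834271e-04
  1.14559916e+00 -2.43419514e-01]
-25.39580571650391
```

View pics/crop_h.png

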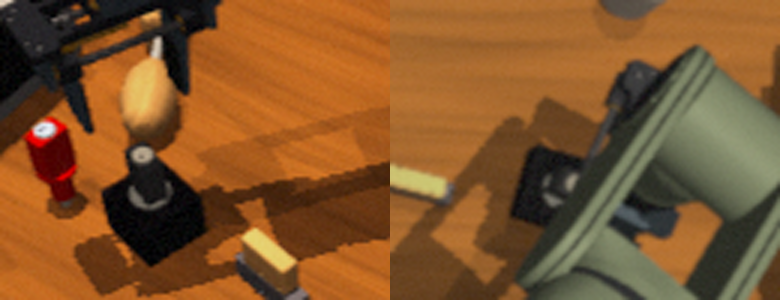

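>>> {"name": "send_rows", "arguments": {"increments": [0, 0, -1, 0, -1, 0, 0, -1, 0, -1, 0, 0, -1, 0, -1, 0, 0, -1, 0, -1, 0, 0, -1, 0, -1]}}

```text
clock: 15.2
tcp_pos: [0.4255, -0.3323, 0.0755]
tcp_rot: [-0.69, 0.155, -0.155, 0.69]
ft_force: [-0.7, -0.2, -0.6]
gripper_width: 0.998
```

>>> {"name": "send_rows", "arguments": {"increments": [0, 0, -0.5, 0, -1, 0, 0, 0, 0, 1, 0, 0, 0, 0, 1, 0, 0, 0, 0, 1, 0, 0, 0, 0, 1], "newtons": 15}}

```text
clock: 15.7
tcp_pos: [0.426, -0.3338, 0.067]
tcp_rot: [0.69, -0.155, 0.156, -0.69]
ft_force: [1.0, -0.2, 0.0]
gripper_width: 0.683
```

>>> {"name": "send_rows", "arguments": {"increments": [0, 0, 0, 0, 1, 0, 0, 0, 0, 1, 0, 0, 0, 0, 1, 0, 0, 0, 0, 1, 0, 0, 0, 0, 1]}}

```text
clock: 16.2
tcp_pos: [0.4256, -0.3335, 0.066]
tcp_rot: [0.69, -0.155, 0.155, -0.69]
ft_force: [1.0, -0.4, -0.4]
gripper_width: 0.285
```

>>> {"name": "send_rows", "arguments": {"increments": [0, 0, 0, 0, 1, 0, 0, 0, 0, 1]}}

```text
clock: 16.4
tcp_pos: [0.4256, -0.3335, 0.066]
tcp_rot: [0.69, -0.155, 0.155, -0.69]
ft_force: [0.9, -0.5, 0.8]
gripper_width: 0.288
```

>>> {"name": "send_rows", "arguments": {"increments": [0, 0, 0.4, 0, 1, 0, 0, 0.5, 0, 1, 0, 0, 0.5, 0, 1, 0, 0, 0, 0, 1]}}

```text
clock: 16.8
tcp_pos: [0.4265, -0.3342, 0.0959]
tcp_rot: [0.69, -0.154, 0.156, -0.689]
ft_force: [0.2, 0.1, -1.6]
gripper_width: 0.286
```

```bash
python3 -c "
from h import *
o=snap('i')
def cr(im,x,y,w,h,s): return cv2.resize(im[y:y+h,x:x+w],(w*s,h*s),interpolation=cv2.INTER_CUBIC)
cv2.imwrite('pics/crop_i.png',np.hstack([cr(o['scene']['pixels'],215,80,80,80,5),cr(o['top']['pixels'],390,200,80,80,5)]))
s=ctrl.get_state();print(s['tcp_pos'],s['ft_force'])"
```

```text
[ 0.42557058 -0.33349618  0.09448008] [-0.14492989 -0.96319228 -2.38963622]
```

View pics/crop_i.png

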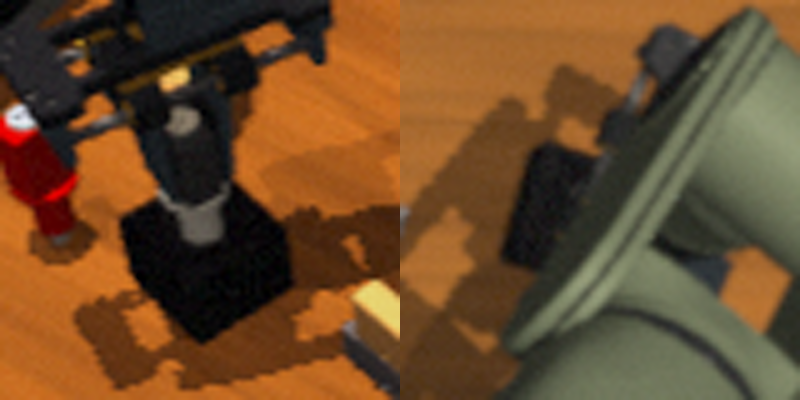

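>>> {"name": "send_rows", "arguments": {"increments": [0.08, 0.16, 0, 0, 1, 0.08, 0.16, 0, 0, 1, 0.08, 0.16, 0, 0, 1, 0.06, 0.15, 0, 0, 1, 0, 0, 0, 0, 1]}}

```text
clock: 17.4
tcp_pos: [0.4319, -0.3208, 0.0942]
tcp_rot: [0.69, -0.155, 0.155, -0.69]
ft_force: [-1.0, -3.7, 0.1]
gripper_width: 0.286
```

```bash
python3 -c "
from h import *
o=snap('j')
def cr(im,x,y,w,h,s): return cv2.resize(im[y:y+h,x:x+w],(w*s,h*s),interpolation=cv2.INTER_CUBIC)
cv2.imwrite('pics/crop_j.png',np.hstack([cr(o['scene']['pixels'],215,80,80,80,5)]))
s=ctrl.get_state();print(s['tcp_pos'],s['tcp_rot'],s['ft_force'])"
```

```text
[ 0.43187284 -0.32084071  0.09416791] [ 0.68993829 -0.15481336  0.15551783 -0.6898059 ] [-0.42110163 -3.27212959  1.32947955]
```

View pics/crop_j.png

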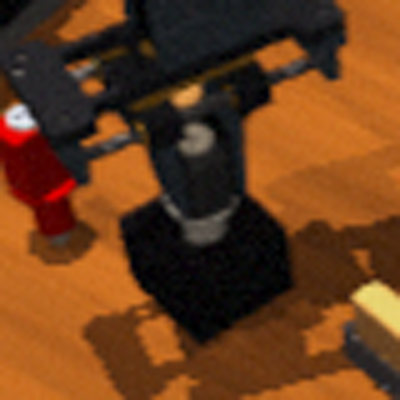

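>>> {"name": "send_rows", "arguments": {"increments": [0.045, 0.09, 0, 0, 1, 0, 0, 0, 0, 1, 0, 0, 0.5, 0, 1, 0, 0, 0.8, 0, 1, 0, 0, 0.8, 0, 1]}}

```text
clock: 18.0
tcp_pos: [0.4318, -0.317, 0.136]
tcp_rot: [-0.688, 0.156, -0.155, 0.691]
ft_force: [0.1, 0.2, -2.2]
gripper_width: 0.285
```

>>> {"name": "send_rows", "arguments": {"increments": [0, 0, 0.8, 0, 1, 0, 0, 0.8, 0, 1, 0, 0, 0.8, 0, 1, 0, 0, 0.5, 0, 1, 0, 0, 0, 0, 1]}}

```text
clock: 18.5
tcp_pos: [0.4329, -0.3185, 0.1952]
tcp_rot: [-0.69, 0.155, -0.156, 0.69]
ft_force: [-1.1, 0.4, -1.1]
gripper_width: 0.284
```

```bash
python3 -c "
from h import *
o=snap('k')
def cr(im,x,y,w,h,s): return cv2.resize(im[y:y+h,x:x+w],(w*s,h*s),interpolation=cv2.INTER_CUBIC)
cv2.imwrite('pics/crop_k.png',np.hstack([cr(o['scene']['pixels'],215,60,80,80,6)]))
s=ctrl.get_state();print(s['tcp_pos'],s['tcp_rot'],s['ft_force'])"
```

```text
[ 0.43202091 -0.31817482  0.19344273] [-0.68934442  0.15561513 -0.15480807  0.69037864] [ 0.09464371 -0.31597306 -1.44914199]
```

View pics/crop_k.png

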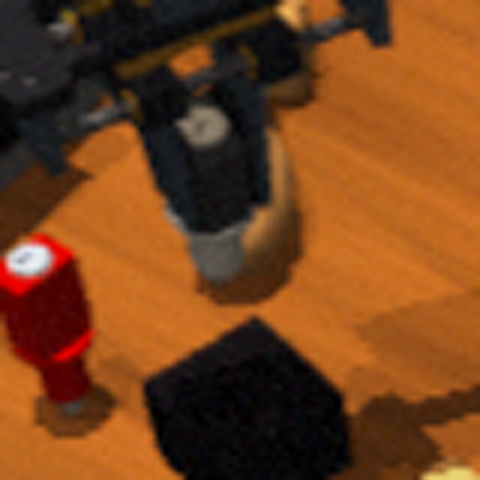

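```bash
cat > gfit.py <<'E'
from h import *
import sys
from scipy.optimize import least_squares
tag=sys.argv[1]; jaw=np.radians(float(sys.argv[2])); tcp=np.array([float(v) for v in sys.argv[3:6]])
c=load('scene',tag);w=cloud(c);px=c['pixels'].astype(int)
J=np.array([np.cos(jaw),np.sin(jaw),0]);p=np.array([-np.sin(jaw),np.cos(jaw),0])
G=tcp+[0,0,.019]
q=w-G
a=q@J;b=q@p;h=q[...,2]
sat=px.max(-1)-px.min(-1)
# barrel+flange: below fingertips
m=(np.abs(a)<.03)&(np.abs(b)<.045)&(h<-.022)&(h>-.095)&(sat<60)
P=np.c_[a[m],b[m],h[m]];print('pts',len(P))
def sd(z,r): # sdf to union of revolve: barrel r13 z14-50, flange r22 z50-55, foot r7 z0-14
    out=[]
    for R,z0,z1 in((.013,.014,.050),(.022,.050,.055),(.007,.0,.014)):
        dr=r-R;dz=np.maximum(z0-z,z-z1);out.append(np.where((dr>0)&(dz>0),np.hypot(dr,dz),np.maximum(dr,dz)))
    return np.min(out,0)
def res(x):
    th,da,db,dh=x
    A=P[:,0]-da;B=P[:,1]-db;H=P[:,2]-dh
    # gauge axis leans toward +b by th
    bb=B*np.cos(th)-H*np.sin(th);z=B*np.sin(th)+H*np.cos(th)+.081
    return np.r_[sd(z,np.hypot(A,bb))/.0015, da/.003, db/.003, dh/.003]
for t0 in(0,.2):
    s=least_squares(res,[t0,0,0,0],loss='soft_l1');cov=np.linalg.inv(s.jac.T@s.jac)
    print('tilt deg',np.degrees(s.x[0]).round(2),'+-',np.degrees(cov[0,0]**.5).round(2),'off mm',(s.x[1:]*1e3).round(2),'cost',s.cost.round(1))
print('bounds',P.min(0).round(3),P.max(0).round(3))
E
python3 gfit.py k -25.4 .432 -.3182 .1934; python3 gfit.py i -25.4 .4256 -.3335 .0945
```

```text
pts 77
tilt deg 8.31 +- 1.17 off mm [ 0.13 -3.5   3.32] cost 19.1
tilt deg 8.31 +- 1.17 off mm [ 0.13 -3.5   3.32] cost 19.1
bounds [-0.015 -0.014 -0.078] [ 0.022  0.015 -0.023]
pts 428
tilt deg -49.05 +- 1.39 off mm [  1.73 -15.93 -31.23] cost 1879.2
tilt deg -49.05 +- 1.39 off mm [  1.73 -15.93 -31.23] cost 1879.2
bounds [-0.03  -0.034 -0.093] [ 0.03   0.045 -0.022]
```

>>> {"name": "send_rows", "arguments": {"increments": [0.56, 0.96, 0, 0.8, 1, 0.56, 0.96, 0, 0.8, 1, 0.56, 0.96, 0, 0.8, 1, 0.56, 0.96, 0, 0.8, 1, 0.56, 0.96, 0, 0.8, 1]}}

```text
clock: 19.1
tcp_pos: [0.488, -0.2216, 0.1926]
tcp_rot: [-0.705, -0.042, 0.043, 0.707]
ft_force: [0.1, 0.9, -3.1]
gripper_width: 0.286
```

>>> {"name": "send_rows", "arguments": {"increments": [0.56, 0.96, 0, 0.8, 1, 0.56, 0.96, 0, 0.8, 1, 0.56, 0.96, 0, 0.8, 1, 0.56, 0.96, 0, 0.8, 1, 0.56, 0.96, 0, 0.8, 1]}}

```text
clock: 19.6
tcp_pos: [0.5439, -0.1257, 0.1926]
tcp_rot: [-0.666, -0.235, 0.236, 0.668]
ft_force: [0.2, 0.0, -2.6]
gripper_width: 0.29
```

>>> {"name": "send_rows", "arguments": {"increments": [0.56, 0.96, 0, 0.8, 1, 0.56, 0.96, 0, 0.8, 1, 0.56, 0.96, 0, 0.8, 1, 0.56, 0.96, 0, 0.8, 1, 0.56, 0.96, 0, 0.8, 1]}}

```text
clock: 20.1
tcp_pos: [0.5998, -0.0298, 0.1924]
tcp_rot: [-0.575, -0.409, 0.411, 0.577]
ft_force: [-0.4, -0.1, -2.1]
gripper_width: 0.284
```

>>> {"name": "send_rows", "arguments": {"increments": [0.56, 0.94, 0, 0.8, 1, 0, 0, 0, 0, 1, 0, 0, 0, 0, 1]}}

```text
clock: 20.4
tcp_pos: [0.6107, -0.012, 0.1926]
tcp_rot: [-0.553, -0.439, 0.441, 0.554]
ft_force: [-0.4, 0.6, -1.9]
gripper_width: 0.286
```

```bash
python3 -c "
from h import *
from scipy.spatial.transform import Rotation as R
o=snap('l')
def cr(im,x,y,w,h,s): return cv2.resize(im[y:y+h,x:x+w],(w*s,h*s),interpolation=cv2.INTER_CUBIC)
cv2.imwrite('pics/crop_l.png',np.hstack([cr(o['scene']['pixels'],260,140,100,90,5)]))
s=ctrl.get_state();print(s['tcp_pos'],s['ft_force']);m=R.from_quat(s['tcp_rot']).as_matrix();print(np.degrees(np.arctan2(m[1,0],m[0,0])),m.round(3))"
```

```text
[ 0.61068795 -0.01281963  0.19325537] [-0.25185095 -0.0956646  -1.90448787]
76.95667744552858 [[ 0.226 -0.002 -0.974]
 [ 0.974 -0.     0.226]
 [-0.001 -1.     0.002]]
```

View pics/crop_l.png

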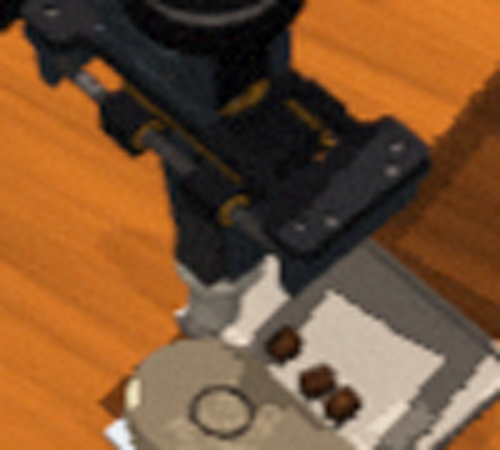

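```bash
python3 gfit.py l 77 .6108 -.0125 .1928
```

```text
pts 111
tilt deg 9.59 +- 0.96 off mm [ 1.23 -1.62  0.97] cost 14.9
tilt deg 9.59 +- 0.96 off mm [ 1.23 -1.62  0.97] cost 14.9
bounds [-0.011 -0.028 -0.077] [ 0.024  0.008 -0.022]
```

>>> {"name": "send_rows", "arguments": {"increments": [0, 0, -1, 0, 1, 0, 0, -1, 0, 1, 0, 0, -0.5, 0, 1, 0, 0, 0, 0, 1, 0, 0, 0, 0, 1]}}

```text
clock: 21.0
tcp_pos: [0.6118, -0.0126, 0.1445]
tcp_rot: [0.554, 0.44, -0.44, -0.553]
ft_force: [-0.1, -0.5, -2.2]
gripper_width: 0.286
```

```bash
python3 -c "
from h import *
o=snap('m')
def cr(im,x,y,w,h,s): return cv2.resize(im[y:y+h,x:x+w],(w*s,h*s),interpolation=cv2.INTER_CUBIC)
cv2.imwrite('pics/crop_m.png',np.hstack([cr(o['scene']['pixels'],260,160,90,80,7)]))
s=ctrl.get_state();print(s['tcp_pos'],s['ft_force'])"; python3 gfit.py m 77 .6107 -.0125 .143
```

```text
[ 0.61229747 -0.01239975  0.14517916] [ 0.32703499  0.39962327 -1.65353885]
pts 85
tilt deg 9.75 +- 1.24 off mm [ 0.76 -2.88  1.9 ] cost 14.7
tilt deg 9.63 +- 1.27 off mm [ 0.68 -2.91  2.65] cost 14.5
bounds [-0.007 -0.029 -0.076] [ 0.023  0.006 -0.022]
```

View pics/crop_m.png

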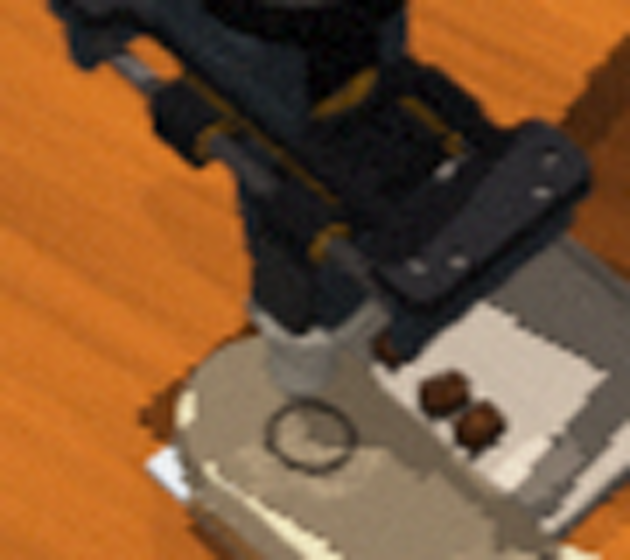

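>>> {"name": "send_rows", "arguments": {"increments": [-0.05, 0.01, -0.5, 0, 1, 0, 0, -0.5, 0, 1, 0, 0, -0.3, 0, 1, 0, 0, -0.2, 0, 1, 0, 0, 0, 0, 1]}}

```text
clock: 21.6
tcp_pos: [0.6101, -0.012, 0.113]
tcp_rot: [-0.553, -0.44, 0.441, 0.554]
ft_force: [-0.2, -0.8, -2.3]
gripper_width: 0.285
```

>>> {"name": "send_rows", "arguments": {"increments": [0, 0, -0.1, 0, 1, 0, 0, 0, 0, 1, 0, 0, 0, 0, 1]}}

```text
clock: 21.9
tcp_pos: [0.6107, -0.012, 0.1122]
tcp_rot: [0.553, 0.441, -0.44, -0.553]
ft_force: [1.0, 0.3, -1.9]
gripper_width: 0.287
```

```bash
python3 -c "
from h import *
o=snap('n')
def cr(im,x,y,w,h,s): return cv2.resize(im[y:y+h,x:x+w],(w*s,h*s),interpolation=cv2.INTER_CUBIC)
cv2.imwrite('pics/crop_n.png',np.hstack([cr(o['scene']['pixels'],275,190,60,50,10)]))
s=ctrl.get_state();print(s['tcp_pos'],s['ft_force'])"; python3 gfit.py n 77 .6102 -.0123 .1125
```

```text
[ 0.61073114 -0.01202782  0.11224103] [ 0.93122871  0.16434991 -2.55787796]
pts 417
tilt deg 68.44 +- 1.2 off mm [  5.25  23.69 -55.85] cost 2035.8
tilt deg 68.43 +- 1.2 off mm [  5.25  23.69 -55.84] cost 2035.8
bounds [-0.03  -0.045 -0.093] [ 0.03   0.023 -0.022]
```

View pics/crop_n.png

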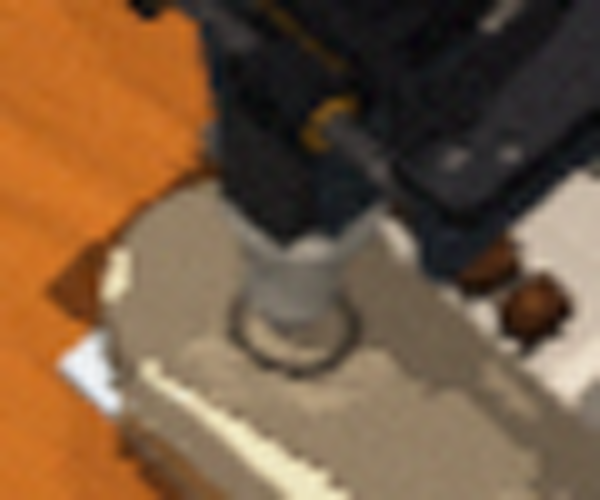

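>>> {"name": "send_rows", "arguments": {"increments": [0.016, -0.004, -0.1, 0, 1, 0.016, -0.004, -0.1, 0, 1, 0.016, -0.004, -0.1, 0, 1, 0, 0, 0, 0, 1, 0, 0, 0, 0, 1]}}

```text
clock: 22.5
tcp_pos: [0.6116, -0.0122, 0.1061]
tcp_rot: [0.553, 0.44, -0.44, -0.553]
ft_force: [0.0, -0.5, 0.1]
gripper_width: 0.284
```

```bash
cat > avg.py <<'E'
from h import *
F=[];T=[]
for i in range(10):
    ctrl.camera('scene');s=ctrl.get_state();F.append(s['ft_force']);T.append(s['tcp_pos'])
print('F',np.mean(F,0).round(2),np.std(F,0).round(2),'tcp',np.mean(T,0).round(4),s['clock'])
E
python3 avg.py
```

```text
F [-0.05  0.13 -0.5 ] [0.41 0.55 0.59] tcp [ 0.6116 -0.0123  0.1061] 23.0
```

>>> {"name": "send_rows", "arguments": {"increments": [0.018, -0.004, -0.11, 0, 1, 0, 0, 0, 0, 1, 0, 0, 0, 0, 1]}}

```text
clock: 23.3
tcp_pos: [0.6119, -0.0123, 0.1038]
tcp_rot: [-0.553, -0.44, 0.44, 0.553]
ft_force: [-0.8, 0.0, 0.5]
gripper_width: 0.283
```

```bash
python3 avg.py; python3 -c "
from h import *
o=snap('p')
def cr(im,x,y,w,h,s): return cv2.resize(im[y:y+h,x:x+w],(w*s,h*s),interpolation=cv2.INTER_CUBIC)
cv2.imwrite('pics/crop_p.png',np.hstack([cr(o['scene']['pixels'],275,185,64,60,9)]))
cv2.imwrite('pics/top_p.png',cr(o['top']['pixels'],270,140,100,80,6))
"
```

```text
F [-0.02 -0.18  0.14] [0.3  0.43 0.42] tcp [ 0.6119 -0.0123  0.1038] 23.8
```

View pics/crop_p.png

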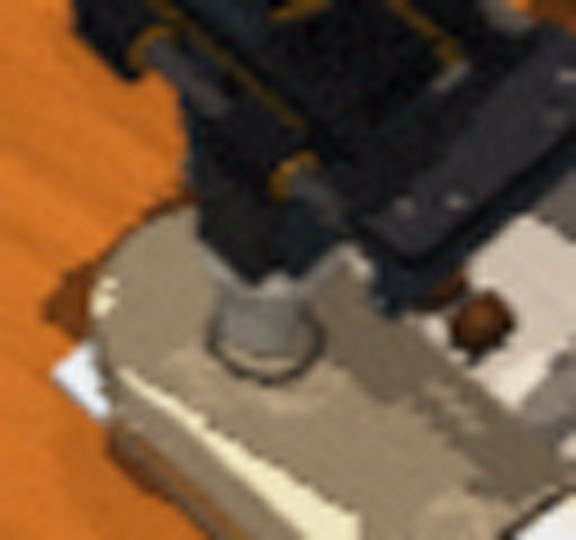

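View pics/top_p.png

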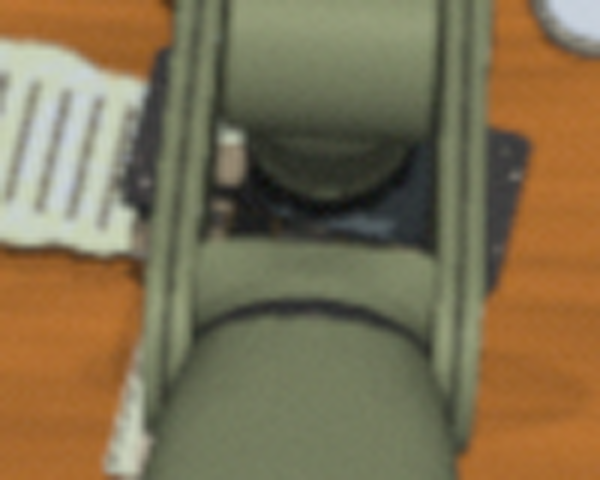

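```bash
sed -e 's/^P=np.c_.*$/S=np.array([.6265,-.015,.048]); nn=np.array([-np.sin(.2094)*.974,np.sin(.2094)*.225,np.cos(.2094)]); hs=(w-S)@nn; m\&=(hs>.0045); P=np.c_[a[m],b[m],h[m]];print("pts",len(P))/' gfit.py > gfit2.py
cat >> gfit2.py <<'E'
th=s.x[0]; ax=np.sin(th)*p+np.cos(th)*np.array([0,0,1])
o=G+s.x[1]*J+s.x[2]*p+[0,0,s.x[3]]-.081*ax
t=((S-o)@nn)/(ax@nn); tip=o+t*ax
d=tip-S; print('compress mm',t*1e3,'tip-spot along x,y sole mm',-(d@p)*1e3,(d@J)*1e3,'angle to normal deg',np.degrees(np.arccos(ax@nn)))
v=px.copy().astype(np.uint8)
Ti=np.linalg.inv(c['pose']);K=c['K']
def pr(X):
    q=Ti[:3,:3]@X+Ti[:3,3];return (K[0,0]*q[0]/-q[2]+K[0,2],-K[1,1]*q[1]/-q[2]+K[1,2])
x0,y0,k=275,185,9
v=cv2.resize(v[y0:y0+60,x0:x0+64],(576,540),interpolation=cv2.INTER_CUBIC)
def circ(C,n,r,col):
    e1=np.cross(n,[0,0,1.]);e1/=np.linalg.norm(e1);e2=np.cross(n,e1)
    pts=[pr(C+r*(np.cos(f)*e1+np.sin(f)*e2)) for f in np.linspace(0,6.28,60)]
    cv2.polylines(v,[np.int32([((a+.5-x0)*k,(b+.5-y0)*k) for a,b in pts])],True,col,1)
circ(S,nn,.0155,(0,255,0));circ(o+.014*ax,ax,.013,(0,0,255));circ(o+.05*ax,ax,.022,(255,0,0));circ(tip,nn,.007,(255,255,0))
cv2.imwrite(f'pics/ov_{tag}.png',v)
E
python3 gfit2.py p 77 .6119 -.0123 .1038; python3 gfit2.py n 77 .6107 -.0122 .112
```

```text
pts 88
tilt deg 11.83 +- 1.19 off mm [ 0.77 -0.07  0.28] cost 79.1
tilt deg 11.83 +- 1.19 off mm [ 0.77 -0.07  0.28] cost 79.1
bounds [-0.021 -0.042 -0.077] [ 0.027  0.017 -0.022]
compress mm 4.490326843806035 tip-spot along x,y sole mm 0.9113166850593357 0.11872237354636364 angle to normal deg 0.3571736050059802
pts 88
tilt deg 8.29 +- 1.24 off mm [ 1.3  -2.97  1.1 ] cost 44.2
tilt deg 9.11 +- 1.22 off mm [ 1.29 -2.11  1.74] cost 43.7
bounds [-0.011 -0.038 -0.08 ] [ 0.025  0.004 -0.022]
compress mm -4.8896288057897594 tip-spot along x,y sole mm -0.3168785743384101 0.466690265025509 angle to normal deg 2.898861076109761
```

View pics/ov_p.png

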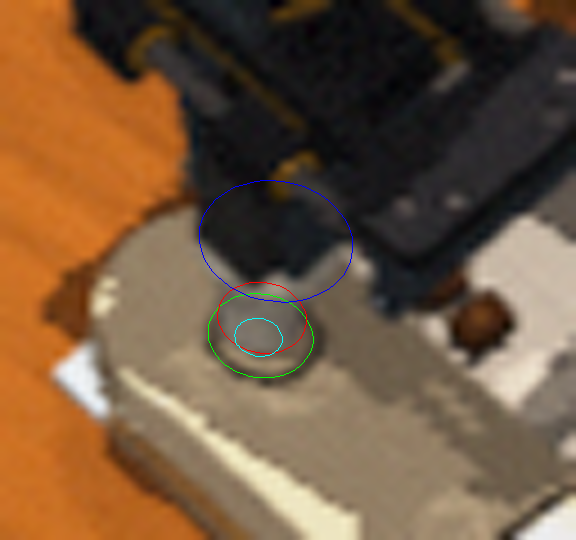

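```bash
python3 -c "
from h import *
s=ctrl.get_state();print(s['clock'],s['tcp_pos'],np.abs(s['qd']).max(),s['gripper_width'])
w=cloud(load('scene','p'));m=(np.abs(w[...,0]-.431)<.05)&(np.abs(w[...,1]+.18)<.06)&(w[...,2]>.06);Q=w[m];print('scraper top',len(Q),Q.mean(0).round(3))
ctrl.sign_off()"
```

```text
23.9 [ 0.61195255 -0.01230767  0.10381228] 0.002403898699749666 0.28290523677996265
scraper top 0 [nan nan nan]
the job is handed in; nothing more can be done<string>:4: RuntimeWarning: Mean of empty slice.
  ret = um.true_divide(
```

View pics/scene_p.png

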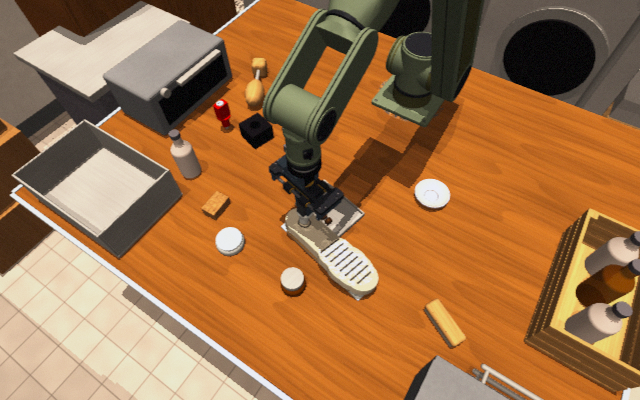

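The job is handed in at 23.9 s with the gauge held on the heel ring. No verdict was reported, and I could not confirm the scraper's position in the final picture.

**What I did**
- I swept all three crumbs off the heel into the tray with the scraper, then set the scraper down at about (0.43, -0.18).
- The moves cannot tilt the tool, so I tilted the gauge within the grip by leaning its barrel on the holder's rim while lifting it out. I then pressed it on the ring along its axis.

**What the checks showed**
- **Crumbs:** All three lay on the tray floor after the sweep, about 63 mm from the spot on the tray side, with their tops at about 16 mm.
- **Foot position:** The camera fit puts the foot tip about 1 mm from the spot. The overlay in the last picture agrees with the ring and barrel.
- **Angle:** The gauge's tilt measured 8.3 to 9.75° while held free (9.6° over the sole), and 11.8° on the sole, against the face's 12°. That is at most about 3.7° off square, against the allowed 6.9°.
- **Foot pushed in:** The wrist force gives about 2.2 N, or 5.5 mm. The camera fit gives 4.5 mm. Both are within 3 to 9 mm, but the force reading is noisy (about 0.4 N).

**What I could not confirm**
- **Scraper at the end:** My last depth check found no points, because the arm blocks that spot in the final scene picture. When I last saw it, just before I took hold of the gauge, it stood upright, let go and clear of the rest and tray.
- **Other things on the table:** They look unmoved in the final picture, but I judged this by eye and did not measure it.

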